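Refit the knob of the vial mixer and hold it pressed

TASK

Lift the lift-out tray off the parts box and stand it on the rubber mat. Then take the black knob out of the box, turn it so that the flat in its bore matches the flat of the vial mixer's bare D-shaped spindle, push it fully home and keep pressing, so that the sprung spindle stays pushed down past half of its travel. Finish while still holding the knob pressed down; leave all other things where they are.

Things in the scene. Friction and masses are not known exactly. Their poses are not given: they have to be found in the camera images.
- tray_grip (a point): Point in the grip fin of the white lift-out tray, on the tray's centre, 45 mm above its underside. The fin: 12 mm thick (along the tray's y), 68 mm long (along its x), top 15 mm above this point; low dividers (24 mm above the underside) run on beyond its ends. With the tray standing on the mat this point is about 48 mm above the counter.
- tray: White lift-out tray (about 220 g), 186 x 156 mm (its x, y), lying on the parts box's rim and closing it; its underside drops 6 mm into the box with 6 mm play on each side. Low outer walls, tops 26 mm above the underside; a grip fin stands up in its middle. Origin: centre of its underside.
- mat: Black rubber mat fixed flat on the counter between the parts box and the mixer, 220 x 200 mm (x, y), 3 mm thick. Origin: centre of its underside, on the counter. It is empty at the start.
- parts_box: Grey open box fixed on the counter, 186 x 156 mm outside (its x, y), 56 mm high, walls and floor 4 mm. It is on the robot's left or right, the mixer on the other side. Origin: centre of its underside. The knob stands on its floor in the half towards its -x, hidden under the tray at first.
- knob_center (a point): Black control knob (about 50 g): its point on the axis half-way up, 21 mm above the foot and 21 mm below the top. x points to the nose, z up. Grip bar on top: 12 mm thick (along y), 23 mm high, from 22 mm behind the axis to the nose 32 mm in front of it, narrowing from 21 mm on; a white line on top runs to the nose.
- knob: The same knob, standing upright on the box's floor: round skirt of 48 mm diameter, 19 mm high, grip bar above it. From below a D-shaped bore on the axis, 16 mm deep, 17.8 mm diameter, its flat 3.4 mm from the axis on the nose's side (+x of the knob). Origin: centre of its foot.
- knob_nose (a point): The tip of the knob's nose, 32 mm from its axis along its x, at half height of the knob.
- mixer: Vial mixer fixed on the counter: white housing 200 x 130 mm (its x, y), top face 65 mm above the counter; black rubber vial cup at the rear, 55 mm from the centre along its +x, 60 mm diameter, top 28 mm above that face; the bare spindle at the front, 45 mm from the centre along its -x. Origin: centre of its underside.
- spindle_seat (a point): Where the knob's foot must sit: centre of the top of the steel spindle's round collar (28 mm diameter), 22 mm above the housing when not pressed. Above it the D-shaped end, 14 mm long: 16 mm diameter, flat 2.5 mm from the axis on the side to which x points, last 3 mm tapered by 1.5 to 2 mm. z up. Knob home: its centre 21 mm above, its x along this x.
- spindle_bush (a joint): Turn of the aluminium bush under the spindle, rad, 0: flat towards the mixer's +x, grows anticlockwise from above. Bush and spindle turn together, but too stiffly to be turned by hand (0.4 N m): turn the knob to match (play of the fit about 0.12 rad and 0.9 mm). A tab on the bush, reaching 29.5 mm from the axis, points to the flat's side.
- spindle (a joint): How far the sprung spindle is pressed down, m: 0 free, 0.010 at its stop. It takes 4 N to start moving and 10 N at the stop; it springs back when let go.
- spare_cap: White round screw cap, 28 mm diameter, 16 mm high, lying in the parts box in the half towards its +x, a bystander. Origin: centre of its underside.
- amber_bottle: Bystander: amber bottle, 48 mm diameter, 85 mm high. Origin: centre of its underside.
- ointment_jar: Bystander: low white jar, 50 mm diameter, 45 mm high. Origin: centre of its underside.
- tall_jar: Bystander: white jar, 60 mm diameter, 75 mm high. Origin: centre of its underside.
- flat_carton: Bystander: lying medicine carton, 60 x 110 x 35 mm. Origin: centre of its underside.
- tall_carton: Bystander: standing medicine carton, 50 x 60 x 100 mm. Origin: centre of its underside.
- mortar: Bystander: white ceramic bowl, 84 mm diameter, 50 mm high. Origin: centre of its underside.

How it is judged:
By the outcome, as a careful person would: the job done as asked, in the order asked, and still so for the second after the job is handed in, while the arm keeps its last pose, push and grip.
It also fails if it takes over 64 s, if anything falls off the work surface, if the arm or the gripper's body presses on something with over 40 N, if the wrist force passes 120 N, or if a joint passes its speed limit or range.

ROBOT

A 7-joint arm with a two-finger parallel gripper is mounted at the origin on the work surface. World frame = base frame: x ahead of the robot, y to its left, z up, the work surface at z = 0. Lengths are in m, angles in rad, forces in N, time in s.
With the tool pointing down it reaches from about 0.425 to 0.95 m from the base axis. Payload 4.7 kg.
Tool frame: the origin (TCP) lies midway between the tips of the shut fingers; the grasp point (between the pads) lies 19 mm behind it; x points along the fingers, y is the direction in which the jaws open and shut, and the axes are right-handed (so a half turn about x gives the same grasp; the last joint's range is limited). The gripper opens to 87 mm and grips with 3 to 60 N. Pads are 19 mm wide; open, the fingers measure 117 mm over their backs; the gripper's body (75 mm by 190 mm) begins 51 mm behind the grasp point.
Start: joints at [-1.17, 0.469, -0.049, 1.532, 0.024, 1.141, -0.082], TCP at [0.281, 0.614, 0.197] pointing down, gripper open.
Joint ranges: [-2.59, 2.59], [-0.33, 1.99], [-1.39, 1.29], [0.1, 2.45], [-1.04, 4.18], [0.21, 1.99], [-2.66, 2.66]. Speed limits (rad/s): [2.57, 2.57, 3.14, 3.14, 3.14, 3.14, 3.14].

INTERFACE

Orientations are given as a rotation vector (axis times angle).
In Python, from cell import sensors, viewer, ticket gives the robot as it stands.
- The arm moves only by the shell command python3 -m creep 'ROWS' [FORCE]. ROWS is JSON, a list that holds one entry, the list of rows, each a list of 5 numbers: the shift along the world's x, y, z in m, then the turn about the world's z in degrees, then the finger opening in m, from 0 to 0.087. A call has exactly 5 rows; each row shifts and turns the commanded pose from where the row before left it; what a row does not reach is not made up. A row lasts 1/10 s, in which the tool goes at most 50 mm and 8.59 degrees, less where a joint would pass 70% of its speed; a pose out of reach is approached as far as the arm can. A call with a gripper value outside its range is refused whole. The fingers move at their own pace and stop on an object; FORCE is the grip in N (left out, the last holds). Time passes only in rows, so rows that do not move let the fingers close, or fill a call up. It gives the time, the measured TCP pose, the force and the opening at its end, in the units of the state.
- sensors.get_obs(): the state, without advancing time (a new reading comes with each control period).
- viewer.camera(name): name is "scene" or "side" or "wrist"; returns a dict with "img" (400x640x3 uint8, red, green, blue), "depth" (400x640 float32, m along the optical axis (not along the pixel's ray), 0 where there is no reading), "fx", "fy", "cx", "cy" (pixels), "k1" (the pictures are not rectified: a ray, as slopes to the right and down, at radius r is drawn at 1 + k1 r^2 times it, then the intrinsics apply), "xyz" and "attitude" of the camera in the world; the wrist camera has in their place "T_tool_cam" (4x4, takes a point from camera to tool coordinates, whose origin is the TCP and whose axes are the tool frame's). Camera axes: x right, y down, z forward; pixel columns grow to the right and rows downward; lengths in m; the calibration is good to about 2 mm. A picture is of the moment at which its call begins: read the wrist's pose just before it.
- ticket.finish_job(): hands the job in, once; it reports no verdict.
The state is a dict: "clock": time; "joints": joint angles; "qd": joint speeds; "effort": joint torques, N m; "ee_pos": TCP position; "ee_rot": TCP orientation; "contact_force": force on the tool from outside, world axes, zero at the start; "ft_torque": the same for the moment, N m; "width": opening from 0.0 (shut) to 1.0 (fully open).
Only numpy, scipy, OpenCV 4.12 (cv2) and the standard library are available. Lean on these libraries where they do the work, as an engineer would, in place of code of your own. Each camera call takes 0.05 s, during which the arm holds its last target. There are 200 camera calls.

## Working session

There is one attempt and no reset: what is moved stays moved. The work goes in short steps, Python scripts to look and compute and a shell command to move; the robot and the scene stay as the last step left them, time stands still between calls to the robot, and variables do not carry over. Pictures are saved under pics/ and viewed, on a budget of 10 in all, crops included, one or two more only if the job needs it, and the job is handed in when it is done.

```bash
ls; mkdir -p pics
cat > h.py <<'E'
import numpy as np, cv2
from scipy.spatial.transform import Rotation as R
from cell import sensors, viewer, ticket
def cam(n):
    o=sensors.get_obs(); c=viewer.camera(n)
    if n=="wrist":
        T=np.eye(4);T[:3,:3]=R.from_rotvec(o["ee_rot"]).as_matrix();T[:3,3]=o["ee_pos"]
        c["T"]=T@np.array(c["T_tool_cam"])
    else:
        T=np.eye(4);a=np.array(c["attitude"]);T[:3,:3]=R.from_rotvec(a).as_matrix() if a.size==3 else a
        T[:3,3]=c["xyz"];c["T"]=T
    return c
def rays(c,uv):
    uv=np.atleast_2d(np.array(uv,float))
    d=(uv-[c["cx"],c["cy"]])/[c["fx"],c["fy"]]
    s=d.copy()
    for _ in range(15): s=d/(1+c["k1"]*(s**2).sum(1,keepdims=True))
    return np.c_[s,np.ones(len(s))]
def plane(c,uv,z):
    r=rays(c,uv)@c["T"][:3,:3].T; o=c["T"][:3,3]
    return o+r*((z-o[2])/r[:,2])[:,None]
def cloud(c):
    v,u=np.nonzero(c["depth"]>0)
    p=rays(c,np.c_[u,v])*c["depth"][v,u][:,None]
    return np.c_[u,v],p@c["T"][:3,:3].T+c["T"][:3,3]
def save(c,n): cv2.imwrite("pics/"+n,cv2.cvtColor(c["img"],cv2.COLOR_RGB2BGR))
E
python3 - <<'E'
from h import *
print(sensors.get_obs())
for n in("scene","side"):
    c=cam(n);save(c,n+"0.png");print({k:c[k] for k in("xyz","attitude","fx","cx","cy","k1")})
a=cv2.imread("pics/scene0.png");b=cv2.imread("pics/side0.png")
E
```

```text
pics
{'clock': 0.0, 'joints': array([-1.16990484,  0.46948042, -0.04860712,  1.53372491,  0.02410272,
        1.14102123, -0.08229883]), 'qd': array([ 0.00036623,  0.00030888,  0.00044996, -0.000771  ,  0.00027992,
        0.00126557,  0.00022738]), 'effort': array([ 6.75021784e-04, -5.07993901e+01, -8.05748301e-02, -2.36145151e+01,
       -6.13977271e-02,  3.80701781e-02,  2.09082727e-04]), 'ee_pos': array([0.28096529, 0.61299971, 0.19606015]), 'ee_rot': array([ 0.33547484,  1.54475492, -0.33866093]), 'contact_force': array([-0.1819445 , -0.08054722,  0.35091403]), 'ft_torque': array([ 0.05493347, -0.00460049,  0.00945703]), 'width': 0.9996163787454114}
{'xyz': array([1.17451181, 0.22384582, 0.85836374]), 'attitude': array([-1.52094662, -2.14055746,  0.79715708]), 'fx': 444.8579412660024, 'cx': 318.80940804794034, 'cy': 196.14383366475863, 'k1': 0.030546322640458784}
{'xyz': array([ 0.49304594, -0.85313154,  0.83659632]), 'attitude': array([-2.27356805,  0.13710781, -0.04033897]), 'fx': 500.9979344576944, 'cx': 322.0527977982302, 'cy': 198.31989152520285, 'k1': 0.028812766435528846}
```

View pics/scene0.png

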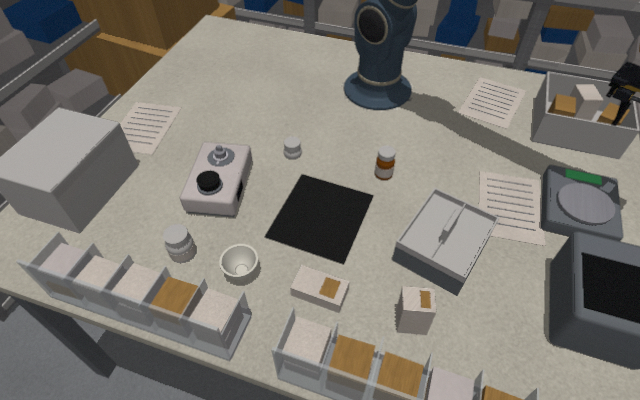

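View pics/side0.png

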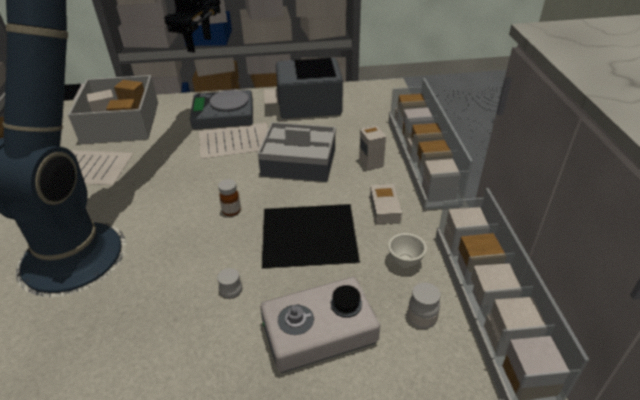

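Scene view: the tray on its box is at about (447,238), with the fin from (443,235) to (462,207). The mat is centred on (320,217). The mixer is at (218,180), its spindle at (219,152) and cup at (208,182). The side view agrees.

```bash
cat > m0.py <<'E'
from h import *
def rect(p): 
    (x,y),(w,h),a=cv2.minAreaRect((p*1000).astype(np.float32)); return np.round([x,y,w,h,a],1)
for n in("scene","side"):
    c=cam(n);uv,p=cloud(c)
    t=plane(c,[[447,238]] if n=="scene" else [[298,150]],.07)[0]; mx=plane(c,[[218,180]] if n=="scene" else [[320,320]],.065)[0]
    d=np.hypot(*(p[:,:2]-t[:2]).T)
    f=p[(d<.07)&(p[:,2]>.09)&(p[:,2]<.13)];print(n,"tray",t,"fin",len(f),rect(f[:,:2]),np.percentile(f[:,2],[50,95]))
    f=p[(d<.15)&(p[:,2]>.06)&(p[:,2]<.09)];print("wall",len(f),rect(f[:,:2]))
    d=np.hypot(*(p[:,:2]-mx[:2]).T)
    f=p[(d<.15)&(abs(p[:,2]-.065)<.006)];print("mixtop",len(f),rect(f[:,:2]))
    f=p[(d<.12)&(p[:,2]>.075)];print("abovetop",[(np.round(q,3).tolist()) for q in f[::max(1,len(f)//12)]])
    g=c["img"].max(2)<40
    nn,l,s,ce=cv2.connectedComponentsWithStats(g.astype(np.uint8))
    m0=(320,217) if n=="scene" else (310,235)
    k=l[m0[1],m0[0]];v,u=np.nonzero(l==k);print("mat",rect(plane(c,np.c_[u,v],.003)[:,:2]))
# obstacles: amber bottle, carton etc.
c=cam("scene");print(plane(c,[[385,175],[292,157],[320,290],[415,330],[239,275]],.0).round(3))
E
python3 m0.py
```

```text
scene tray [0.5622473  0.29402704 0.07      ] fin 200 [541.9 293.3  12.4  68.9  74.6] [0.10826683 0.11083692]
wall 2444 [541.1 292.2 157.  191.6  74.5]
mixtop 2413 [ 537.7 -276.6  200.7  128.3   12.6]
abovetop [[0.488, -0.29, 0.1], [0.495, -0.279, 0.093], [0.503, -0.297, 0.081], [0.572, -0.273, 0.095], [0.58, -0.28, 0.09], [0.585, -0.281, 0.088], [0.595, -0.285, 0.09], [0.587, -0.247, 0.092], [0.593, -0.264, 0.085], [0.605, -0.272, 0.087], [0.615, -0.274, 0.09], [0.617, -0.266, 0.088], [0.61, -0.251, 0.079]]
mat [ 5.424e+02 -3.000e-01  1.961e+02  2.161e+02  8.710e+01]
side tray [0.54033882 0.24567855 0.07      ] fin 194 [543.3 287.7  17.7  68.9  70.5] [0.10198415 0.10882575]
wall 1272 [543.8 289.6 165.9 186.7  74.3]
mixtop 5031 [ 538.1 -280.   198.8  130.3   12.1]
abovetop [[0.59, -0.241, 0.09], [0.591, -0.248, 0.087], [0.579, -0.255, 0.088], [0.604, -0.26, 0.085], [0.575, -0.267, 0.089], [0.603, -0.271, 0.084], [0.579, -0.276, 0.085], [0.609, -0.287, 0.088], [0.573, -0.281, 0.078], [0.581, -0.288, 0.08], [0.488, -0.29, 0.089], [0.492, -0.297, 0.086], [0.501, -0.301, 0.075]]
mat [543.1  -5.9 194.4 213.6  87.2]
[[ 0.358  0.115  0.   ]
 [ 0.374 -0.142  0.   ]
 [ 0.733  0.065  0.   ]
 [ 0.755  0.274  0.   ]
 [ 0.757 -0.116  0.   ]]
```

```bash
cat > st.py <<'E'
from h import *
o=sensors.get_obs();M=R.from_rotvec(o["ee_rot"]).as_matrix()
print(round(o["clock"],2),o["ee_pos"].round(4),"ydeg",round(np.degrees(np.arctan2(M[1,1],M[0,1])),2),"x",M[:,0].round(3),"F",o["contact_force"].round(2),"T",o["ft_torque"].round(3),"w",round(o["width"]*.087,4),"q",o["joints"].round(2))
E
python3 st.py
```

```text
0.25 [0.2811 0.6134 0.1967] ydeg 65.37 x [-0.    -0.001 -1.   ] F [ 0.79  0.73 -0.3 ] T [-0.024  0.002  0.006] w 0.0873 q [-1.17  0.47 -0.05  1.53  0.02  1.14 -0.08]
```

```bash
python3 -m creep '[[[0.026,-0.032,0,2,0.06],[0.026,-0.032,0,2,0.06],[0.026,-0.032,0,2,0.06],[0.026,-0.032,0,2,0.06],[0.026,-0.032,0,1.2,0.06]]]' && python3 -m creep '[[[0.026,-0.032,0,0,0.06],[0.026,-0.032,0,0,0.06],[0.026,-0.032,0,0,0.06],[0.026,-0.032,0,0,0.06],[0.027,-0.034,0,0,0.06]]]' && python3 -m creep '[[[0,0,-0.02,0,0.06],[0,0,-0.02,0,0.06],[0,0,-0.01,0,0.06],[0,0,0,0,0.06],[0,0,0,0,0.06]]]'; python3 st.py
python3 - <<'E'
from h import *
c=cam("wrist");save(c,"w1.png");uv,p=cloud(c)
import numpy as np
f=p[(p[:,2]>.102)&(p[:,2]<.12)&(np.hypot(*(p[:,:2]-[.542,.291]).T)<.06)]
print(len(f),cv2.minAreaRect((f[:,:2]*1000).astype(np.float32)),np.median(f[:,2]))
E
```

```text
clock: 0.75
ee_pos: [0.4121, 0.4522, 0.1972]
ee_rot: [0.21, 1.561, -0.21]
contact_force: [0.1, -0.1, -0.4]
width: 0.707
clock: 1.25
ee_pos: [0.5429, 0.2906, 0.1972]
ee_rot: [0.211, 1.561, -0.21]
contact_force: [0.1, -0.2, -0.4]
width: 0.693
clock: 1.75
ee_pos: [0.5424, 0.2922, 0.1476]
ee_rot: [0.211, 1.56, -0.21]
contact_force: [-0.6, -0.1, 0.5]
width: 0.689
1.75 [0.5424 0.2922 0.1476] ydeg 74.62 x [ 0.  0. -1.] F [-0.59 -0.09  0.47] T [ 0.026 -0.011 -0.024] w 0.0599 q [-0.59  0.42  0.04  1.74 -0.02  0.99  0.75]
1480 ((541.0261840820312, 293.1410827636719), (11.907876968383789, 67.31290435791016), 74.325439453125) 0.1101327214899957
```

View pics/w1.png

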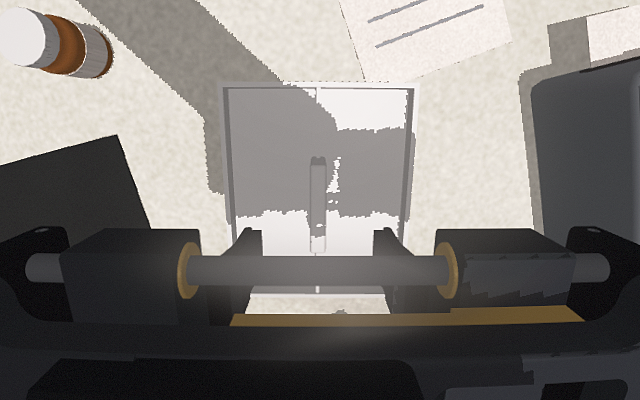

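The wrist view shows the fin (310–327, 158–250) between the fingers and aligned with them. The depth centre (0.541, 0.293) matches, so I go down and grip.

```bash
python3 -m creep '[[[0,0.001,-0.02,0,0.06],[0,0,-0.02,0,0.06],[0,0,-0.02,0,0.06],[0,0,-0.01,0,0.06],[0,0,0,0,0.03]]]' 40 && python3 -m creep '[[[0,0,0,0,0],[0,0,0,0,0],[0,0,0,0,0],[0,0,0,0,0],[0,0,0,0,0]]]' && python3 -m creep '[[[0,0,0.005,0,0],[0,0,0.01,0,0],[0,0,0.02,0,0],[0,0,0.02,0,0],[0,0,0.005,0,0]]]'
```

```text
clock: 2.3
ee_pos: [0.5417, 0.2926, 0.0766]
ee_rot: [0.21, 1.562, -0.212]
contact_force: [-0.5, 1.2, -0.1]
width: 0.652
clock: 2.8
ee_pos: [0.5424, 0.2927, 0.0776]
ee_rot: [0.212, 1.56, -0.211]
contact_force: [0.6, -0.8, -0.8]
width: 0.231
clock: 3.3
ee_pos: [0.5435, 0.2934, 0.1398]
ee_rot: [0.214, 1.557, -0.209]
contact_force: [0.7, 0.2, -3.3]
width: 0.119
```

```bash
python3 -m creep '[[[0,0,0.005,0,0],[0,0,0,0,0],[0,0,0,0,0],[0,0,0,0,0],[0,0,0,0,0]]]'
python3 - <<'E'
from h import *
c=cam("side");save(c,"s1.png")
c=cam("wrist");uv,p=cloud(c)
print(sensors.get_obs()["contact_force"],sensors.get_obs()["width"])
E
```

```text
clock: 3.8
ee_pos: [0.5418, 0.2925, 0.1414]
ee_rot: [0.211, 1.562, -0.212]
contact_force: [-0.5, 0.0, -3.2]
width: 0.121
[ 0.2226763  -0.08684453 -3.25356585] 0.11967964655815874
```

View pics/s1.png

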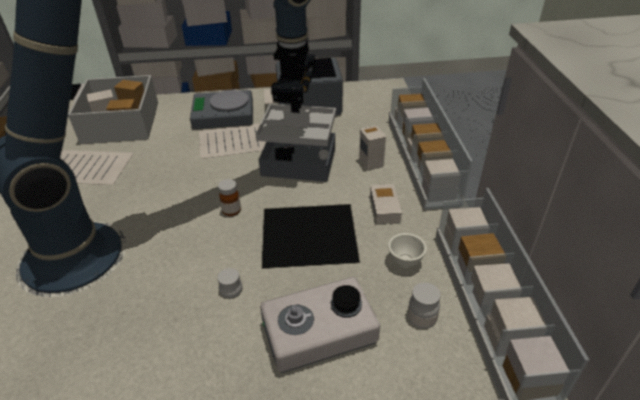

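Side view: the tray hangs level in the gripper above the open box at (298,120). I carry it to the mat, turning 12.5°.

```bash
python3 -m creep '[[[0,-0.015,0,2.5,0],[0,-0.03,0,2.5,0],[0,-0.03,0,2.5,0],[0,-0.03,0,2.5,0],[0,-0.03,0,2.5,0]]]' && python3 -m creep '[[[0.001,-0.04,0,0,0],[0,-0.04,0,0,0],[0,-0.04,0,0,0],[0,-0.03,0,0,0],[0,-0.011,0,0,0]]]' && python3 -m creep '[[[0,0,-0.03,0,0],[0,0,-0.03,0,0],[0,0,-0.02,0,0],[0,0,-0.01,0,0],[0,0,0,0,0]]]'
python3 - <<'E'
from h import *
c=cam("wrist");uv,p=cloud(c)
o=sensors.get_obs()["ee_pos"];print(o)
f=p[(p[:,2]>.06)&(p[:,2]<.12)&(np.hypot(*(p[:,:2]-o[:2]).T)<.05)]
q=p[(abs(p[:,0]-o[0])<.09)&(abs(p[:,1]-o[1])<.09)&(p[:,2]<.08)]
h,e=np.histogram(q[:,2],bins=np.arange(0,.08,.002))
print([(round(a,3),int(b)) for a,b in zip(e,h) if b>100])
c=cam("side");save(c,"s2.png")
c=cam("scene");save(c,"c2.png")
E
```

```text
clock: 4.4
ee_pos: [0.5421, 0.1565, 0.1421]
ee_rot: [0.039, 1.57, -0.039]
contact_force: [-0.3, 0.4, -2.9]
width: 0.123
clock: 4.9
ee_pos: [0.543, -0.0079, 0.1423]
ee_rot: [0.043, 1.57, -0.046]
contact_force: [-0.6, 0.0, -3.0]
width: 0.122
clock: 5.4
ee_pos: [0.5424, -0.0025, 0.051]
ee_rot: [0.039, 1.573, -0.039]
contact_force: [-0.7, -0.7, -3.1]
width: 0.12
[ 0.54339681 -0.00269016  0.05214243]
[(np.float64(0.026), 173), (np.float64(0.028), 21749), (np.float64(0.03), 9873), (np.float64(0.032), 399), (np.float64(0.034), 329), (np.float64(0.036), 377), (np.float64(0.038), 390), (np.float64(0.04), 364), (np.float64(0.042), 755), (np.float64(0.044), 1932), (np.float64(0.046), 846), (np.float64(0.076), 115)]
```

View pics/c2.png

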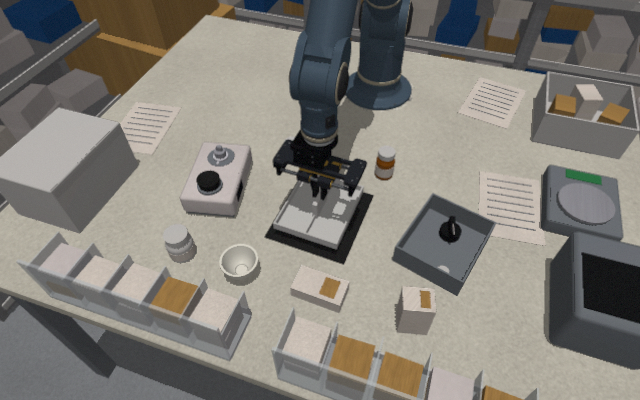

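The tray is centred over the mat (320,215), with its underside at about 0.020. The open box shows the knob at (450,232) and the cap at (443,270). I lower the last 16 mm.

```bash
python3 -m creep '[[[0,0,-0.005,0,0],[0,0,-0.004,0,0],[0,0,-0.003,0,0],[0,0,-0.002,0,0],[0,0,0,0,0]]]';python3 -m creep '[[[0,0,-0.001,0,0],[0,0,0,0,0],[0,0,-0.001,0,0],[0,0,0,0,0],[0,0,0,0,0]]]'
```

```text
clock: 6.05
ee_pos: [0.5429, -0.0034, 0.0378]
ee_rot: [0.04, 1.571, -0.04]
contact_force: [0.1, -0.4, -3.3]
width: 0.121
clock: 6.55
ee_pos: [0.5432, -0.0033, 0.0362]
ee_rot: [0.04, 1.57, -0.04]
contact_force: [0.3, -0.2, -2.4]
width: 0.12
```

```bash
python3 -m creep '[[[0,0,-0.001,0,0],[0,0,0,0,0],[0,0,-0.001,0,0],[0,0,0,0,0],[0,0,0,0,0]]]'
```

```text
clock: 7.05
ee_pos: [0.5433, -0.0034, 0.0348]
ee_rot: [0.04, 1.57, -0.04]
contact_force: [-2.6, 1.0, 5.1]
width: 0.123
```

```bash
python3 -m creep '[[[0,0,0,0,0.05],[0,0,0,0,0.05],[0,0,0,0,0.05],[0,0,0,0,0.05],[0,0,0,0,0.05]]]' && python3 -m creep '[[[0,0,0.02,0,0.06],[0,0,0.03,0,0.06],[0,0,0.04,0,0.06],[0,0,0.04,0,0.06],[0,0,0.04,0,0.06]]]'
python3 - <<'E'
from h import *
for n in("scene","side"):
    c=cam(n);uv,p=cloud(c);dk=c["img"].max(2)[uv[:,1],uv[:,0]]<45
    f=p[dk&(np.hypot(*(p[:,:2]-[.541,.292]).T)<.085)&(p[:,2]>.012)&(p[:,2]<.06)]
    print(n,len(f),f.mean(0),cv2.minAreaRect((f[:,:2]*1000).astype(np.float32)))
    t=f[f[:,2]>.038];print("bar",len(t),t.mean(0),cv2.minAreaRect((t[:,:2]*1000).astype(np.float32)),np.percentile(t[:,2],[50,90]))
    b=p[(np.hypot(*(p[:,:2]-[.543,-.003]).T)<.13)&(p[:,2]>.021)&(p[:,2]<.035)]
    print("tray",cv2.minAreaRect((b[:,:2]*1000).astype(np.float32)))
E
```

```text
clock: 7.55
ee_pos: [0.5433, -0.0034, 0.0341]
ee_rot: [0.04, 1.57, -0.04]
contact_force: [-0.2, -0.2, -0.4]
width: 0.49
clock: 8.05
ee_pos: [0.543, -0.0034, 0.2057]
ee_rot: [0.04, 1.57, -0.04]
contact_force: [0.2, 0.5, -0.7]
width: 0.684
scene 316 [0.50466503 0.30040571 0.02814482] ((500.4628601074219, 302.44073486328125), (46.83995819091797, 47.17582321166992), 53.65300369262695)
bar 78 [0.50132397 0.30195985 0.04442489] ((503.39752197265625, 302.8045349121094), (55.17466735839844, 12.560667991638184), 14.873435974121094) [0.04495553 0.04669316]
tray ((543.1608276367188, -3.7181930541992188), (157.2681427001953, 190.31515502929688), 87.28421783447266)
side 483 [0.51187505 0.24988993 0.02989153] ((510.1791687011719, 254.78656005859375), (63.97941589355469, 113.47814178466797), 15.791093826293945)
bar 127 [0.51136686 0.24521541 0.04371463] ((506.00732421875, 249.83712768554688), (53.32425308227539, 114.22596740722656), 24.290605545043945) [0.04360882 0.04867173]
tray ((545.005615234375, -5.128471374511719), (162.46144104003906, 186.06886291503906), 87.06146240234375)
```

```bash
python3 -m creep '[[[-0.01,-0.045,0,0,0.06],[-0.01,-0.045,0,0,0.06],[-0.01,-0.045,0,0,0.06],[-0.01,-0.045,0,0,0.06],[-0.009,-0.045,0,0,0.06]]]' >/dev/null && python3 -m creep '[[[0,-0.04,0,0,0.06],[0,-0.02,0,0,0.06],[0,0,0.01,0,0.06],[0,0,0,0,0.06],[0,0,0,0,0.06]]]'; python3 st.py
cat > sp.py <<'E'
from h import *
c=cam("wrist")
uv,p=cloud(c)
import sys
q=p[(np.hypot(*(p[:,:2]-[.494,-.288]).T)<.04)&(p[:,2]>.06)]
h,e=np.histogram(q[:,2],bins=np.arange(.06,.12,.002));print([(round(float(a),3),int(b)) for a,b in zip(e,h) if b>10])
for lo,hi in((.069,.085),(.085,.09),(.098,.106)):
    f=q[(q[:,2]>lo)&(q[:,2]<hi)]
    if len(f)>10:print(lo,len(f),f.mean(0).round(4),cv2.minAreaRect((f[:,:2]*1000).astype(np.float32)),cv2.minEnclosingCircle((f[:,:2]*1000).astype(np.float32)))
np.savez("spcam.npz",T=c["T"],img=c["img"])
# crop
from numpy.linalg import inv
P=inv(c["T"])@np.array([.494,-.288,.095,1]);s=P[:2]/P[2];s*=1+c["k1"]*(s@s)
u,v=int(s[0]*c["fx"]+c["cx"]),int(s[1]*c["fy"]+c["cy"]);print(u,v)
u0,v0=max(u-70,0),max(v-60,0);print("crop",u0,v0)
cv2.imwrite("pics/sp.png",cv2.resize(cv2.cvtColor(c["img"][v0:v0+120,u0:u0+140],cv2.COLOR_RGB2BGR),None,fx=5,fy=5,interpolation=cv2.INTER_CUBIC))
E
python3 sp.py
```

```text
clock: 9.15
ee_pos: [0.4948, -0.2867, 0.2142]
ee_rot: [0.039, 1.57, -0.038]
contact_force: [0.3, 0.6, -0.2]
width: 0.688
9.15 [ 0.4948 -0.2867  0.2142] ydeg 87.21 x [ 0.     0.001 -1.   ] F [ 0.28  0.56 -0.24] T [ 0.049  0.039 -0.068] w 0.0599 q [ 0.25  0.29  0.25  1.78 -0.08  1.09  2.05]
[(0.062, 58), (0.064, 1969), (0.066, 1218), (0.068, 59), (0.07, 301), (0.072, 58), (0.078, 11), (0.084, 27), (0.086, 307), (0.088, 100), (0.096, 12), (0.098, 47), (0.1, 82), (0.102, 16)]
0.069 447 [ 0.4902 -0.2862  0.072 ] ((496.2772521972656, -288.1175842285156), (37.36869812011719, 43.83979415893555), 64.91845703125) ((498.5585021972656, -286.1182556152344), 24.175756454467773)
0.085 430 [ 0.4931 -0.2866  0.0874] ((493.0941162109375, -287.1277770996094), (27.04209327697754, 27.627540588378906), 88.83263397216797) ((493.4274597167969, -286.81903076171875), 14.151704788208008)
0.098 145 [ 0.4908 -0.2872  0.1006] ((490.7134704589844, -287.2385559082031), (10.440943717956543, 15.482666015625), 10.085562705993652) ((493.1623840332031, -286.7236328125), 7.821537971496582)
315 186
crop 245 126
```

View pics/sp.png

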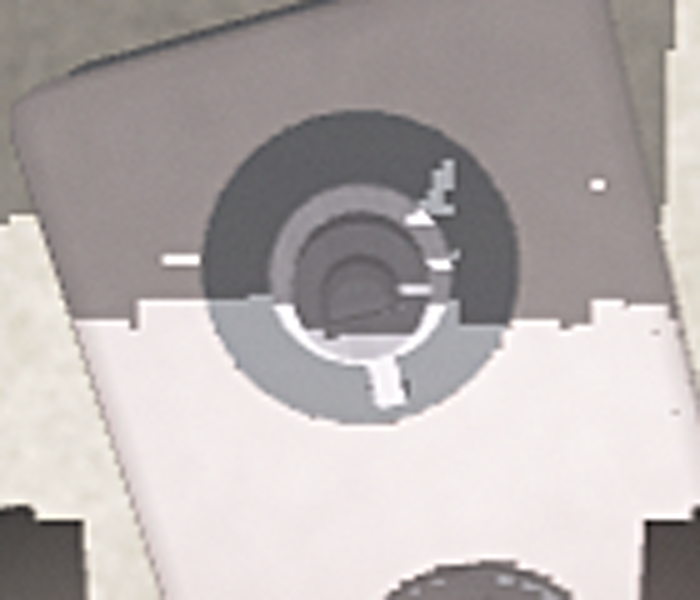

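The close view shows the collar at crop (360,270), the D's flat edge from (328,332) to (395,303), and the bush's tab tip at (390,403). Both face the image bottom, which is world +x.

Run:
```python
from h import *
c=cam("wrist")
f=lambda pts,z:plane(c,[(245+x/5,126+y/5) for x,y in pts],z)
a=f([(328,332),(395,303)],.101);d=a[1]-a[0];print(a,"flat normal deg",np.degrees(np.arctan2(d[1],d[0]))-90,np.degrees(np.arctan2(d[1],d[0]))+90)
for z in(.067,.070,.075):
    t=f([(390,403),(385,372)],z)-np.array([.4932,-.2868,z]);print(z,t.round(4),np.degrees(np.arctan2(t[:,1],t[:,0])))
# bright pixels of tab centroid
uv,p=cloud(c)
q=p-[.4932,-.2868,0];r=np.hypot(q[:,0],q[:,1]);m=(r>.02)&(r<.033)&(p[:,2]>.0685)&(p[:,2]<.09)
an=np.degrees(np.arctan2(q[m,1],q[m,0]));h,e=np.histogram(an,bins=np.arange(-180,181,10));print([(int(x),int(y)) for x,y in zip(e,h) if y])
m&=r>.0245;an=np.degrees(np.arctan2(q[m,1],q[m,0]));k=abs(an-10)<25;print(k.sum(),an[k].mean(),p[m][k].mean(0))
```

```text
[[ 0.49803174 -0.29289982  0.101     ]
 [ 0.49295006 -0.27978728  0.101     ]] flat normal deg 21.183516245943537 201.18351624594354
0.067 [[0.0296 0.0054 0.    ]
 [0.0226 0.0046 0.    ]] [10.30918134 11.53664239]
0.07 [[0.0287 0.0054 0.    ]
 [0.0218 0.0046 0.    ]] [10.58449311 11.93098786]
0.075 [[0.0272 0.0053 0.    ]
 [0.0204 0.0046 0.    ]] [11.08158771 12.65535559]
[(0, 23), (10, 21)]
27 10.364363160985182 [ 0.51970214 -0.28196394  0.0693406 ]
```

```bash
python3 -m creep '[[[0.001,0.04,0,2,0.06],[0.001,0.045,0,2,0.06],[0.001,0.045,0,2,0.06],[0.001,0.045,0,2,0.06],[0.001,0.045,0,2,0.06]]]' >/dev/null && python3 -m creep '[[[0.001,0.045,0,2,0.06],[0.001,0.045,0,2,0.06],[0.001,0.045,0,2,0.06],[0.001,0.045,0,1.7,0.06],[0.001,0.045,0,0,0.06]]]' >/dev/null && python3 -m creep '[[[0.001,0.045,0,0,0.06],[0.001,0.045,0,0,0.06],[0,0.04,0,0,0.06],[0,0.015,-0.02,0,0.06],[0,0,-0.02,0,0.06]]]' >/dev/null && python3 -m creep '[[[0,0,-0.02,0,0.05],[0,0,-0.02,0,0.05],[0,0,-0.01,0,0.05],[0,0,0,0,0.05],[0,0,0,0,0.05]]]';python3 st.py
python3 - <<'E'
from h import *
c=cam("wrist");uv,p=cloud(c)
dk=c["img"].max(2)[uv[:,1],uv[:,0]]<70
d=np.hypot(*(p[:,:2]-[.507,.303]).T)<.055
for lo,hi in((.016,.03),(.04,.05)):
    f=p[dk&d&(p[:,2]>lo)&(p[:,2]<hi)];g=(f[:,:2]*1000).astype(np.float32)
    print(lo,len(f),f.mean(0),cv2.minAreaRect(g),cv2.minEnclosingCircle(g))
P=np.linalg.inv(c["T"])@np.array([.507,.303,.046,1]);s=P[:2]/P[2];s*=1+c["k1"]*(s@s)
u,v=int(s[0]*c["fx"]+c["cx"]),int(s[1]*c["fy"]+c["cy"]);u0,v0=u-90,max(v-75,0);print(u,v,"crop",u0,v0)
cv2.imwrite("pics/kn.png",cv2.resize(cv2.cvtColor(c["img"][v0:v0+150,u0:u0+180],cv2.COLOR_RGB2BGR),None,fx=4,fy=4))
E
```

```text
clock: 11.25
ee_pos: [0.5064, 0.3022, 0.1248]
ee_rot: [-0.202, 1.561, 0.203]
contact_force: [1.6, 1.0, 0.2]
width: 0.573
11.25 [0.5064 0.3022 0.1248] ydeg 104.81 x [ 0.001  0.001 -1.   ] F [1.56 1.   0.18] T [0.086 0.015 0.045] w 0.0498 q [-0.51  0.41 -0.13  1.81  0.07  0.92  1.16]
0.016 1415 [0.49677335 0.3013507  0.02328479] ((497.4174499511719, 302.14117431640625), (45.868316650390625, 46.894317626953125), 14.091912269592285) ((498.37158203125, 302.2015380859375), 23.930400848388672)
0.04 677 [0.4976909  0.30200623 0.04629573] ((502.5762023925781, 303.09442138671875), (52.673423767089844, 12.005327224731445), 11.800868034362793) ((502.4957275390625, 302.9154968261719), 26.534963607788086)
317 198 crop 227 123
```

View pics/kn.png

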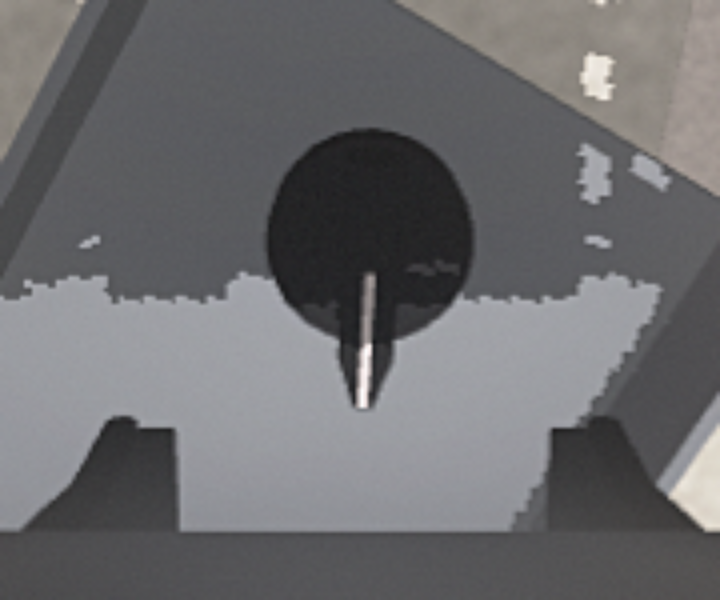

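The knob's skirt centre is at crop (370,235), with the white line running to the nose tip at (362,407). The nose points to world +x, about 12°, and the axis is at (0.498,0.302). The spindle's pixel geometry looks inconsistent, so I check it on the saved image before using the angle.

Run:
```python
from h import *
s=np.load("spcam.npz");c=cam("wrist");c["T"]=s["T"];print(c["fx"],c["cx"],c["cy"],s["T"].round(3))
f=lambda pts,z:plane(c,[(245+x/5,126+y/5) for x,y in pts],z)
print("disc l r t b at .067",f([(203,267),(518,267),(360,112),(360,424)],.067).round(4))
print("ring at .087",f([(270,270),(450,270),(360,183),(360,362)],.087).round(4))
print("inner at .09",f([(294,278),(428,278),(360,212)],.088).round(4))
print("top",f([(320,300),(403,300),(360,253)],.101).round(4))
print("cam ctr ray")
```

```text
322.2119453439191 317.1534801044852 198.38450449094728 [[ 0.049  0.965  0.256  0.425]
 [ 0.999 -0.047 -0.012 -0.283]
 [ 0.001  0.257 -0.967  0.402]
 [ 0.     0.     0.     1.   ]]
disc l r t b at .067 [[ 0.4911 -0.3199  0.067 ]
 [ 0.4943 -0.2532  0.067 ]
 [ 0.4601 -0.285   0.067 ]
 [ 0.5274 -0.2883  0.067 ]]
ring at .087 [[ 0.4884 -0.3044  0.087 ]
 [ 0.4901 -0.2685  0.087 ]
 [ 0.4718 -0.2856  0.087 ]
 [ 0.5082 -0.2874  0.087 ]]
inner at .09 [[ 0.49   -0.2996  0.088 ]
 [ 0.4913 -0.273   0.088 ]
 [ 0.4774 -0.2859  0.088 ]]
top [[ 0.4919 -0.2943  0.101 ]
 [ 0.4926 -0.2784  0.101 ]
 [ 0.4831 -0.2862  0.101 ]]
cam ctr ray
```

The geometry is consistent after all: bush tab about 11°, axis (0.493, −0.287). Now I grasp the knob.

```bash
python3 -m creep '[[[-0.008,0,-0.01,-3,0.045],[0,0,-0.025,0,0.045],[0,0,-0.025,0,0.045],[0,0,-0.02,0,0.045],[0,0,-0.012,0,0.045]]]' 50 && python3 -m creep '[[[0,0,-0.005,0,0.045],[0,0,0,0,0],[0,0,0,0,0],[0,0,0,0,0],[0,0,0,0,0]]]' && python3 -m creep '[[[0,0,0,0,0],[0,0,0,0,0],[0,0,0,0,0],[0,0,0,0,0],[0,0,0,0,0]]]'; python3 st.py
```

```text
clock: 11.85
ee_pos: [0.4981, 0.3016, 0.0316]
ee_rot: [-0.161, 1.565, 0.161]
contact_force: [-0.6, 0.1, 0.2]
width: 0.52
clock: 12.35
ee_pos: [0.4987, 0.302, 0.028]
ee_rot: [-0.161, 1.564, 0.162]
contact_force: [0.4, 0.1, 0.5]
width: 0.239
clock: 12.85
ee_pos: [0.4982, 0.3016, 0.0272]
ee_rot: [-0.161, 1.565, 0.161]
contact_force: [0.0, -0.3, -0.9]
width: 0.009
12.85 [0.4982 0.3016 0.0272] ydeg 101.77 x [-0.  0. -1.] F [ 0.05 -0.3  -0.91] T [ 0.056  0.069 -0.013] w 0.0008 q [-0.53  0.52 -0.11  1.9   0.08  0.72  1.08]
```

Closed to 0.8 mm, so the bar is not between the pads. I look before moving anything.

Run:
```python
from h import *
w=cam("wrist");s=cam("scene")
a=w["img"][100:340,160:480]
b=cv2.resize(s["img"][170:270,380:510],None,fx=3,fy=3,interpolation=cv2.INTER_CUBIC)
a=cv2.resize(a,(400,300))
cv2.imwrite("pics/k2.png",cv2.cvtColor(np.hstack([a,b]),cv2.COLOR_RGB2BGR))
for c in(w,s):
    uv,p=cloud(c);dk=c["img"].max(2)[uv[:,1],uv[:,0]]<60
    f=p[dk&(np.hypot(*(p[:,:2]-[.498,.302]).T)<.06)&(p[:,2]>.015)&(p[:,2]<.049)];print(len(f),f.mean(0),f.min(0),f.max(0))
```

```text
2360 [0.48571487 0.29937187 0.02906744] [0.47443557 0.27837714 0.01504027] [0.50321086 0.32491637 0.04815296]
292 [0.50353776 0.30123298 0.026887  ] [0.44319415 0.27531979 0.015052  ] [0.53057217 0.34012243 0.04820813]
```

View pics/k2.png

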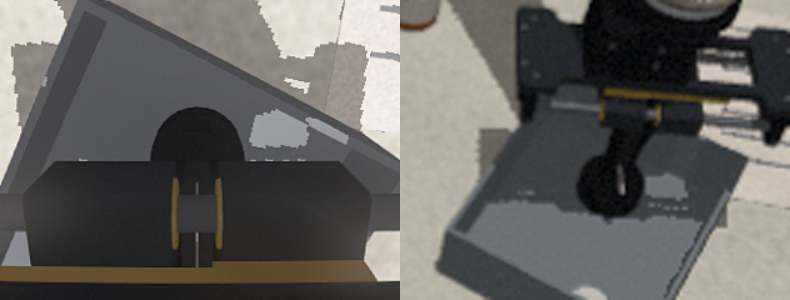

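```bash
python3 -m creep '[[[0,0,0.005,0,0],[0,0,0.01,0,0],[0,0,0.01,0,0],[0,0,0,0,0],[0,0,0,0,0]]]'
python3 - <<'E'
from h import *
w=cam("wrist");s=cam("side");q=cam("scene")
b=cv2.resize(s["img"][90:190,250:350],(400,400),interpolation=cv2.INTER_CUBIC)
a=cv2.resize(q["img"][180:280,390:490],(400,400),interpolation=cv2.INTER_CUBIC)
cv2.imwrite("pics/k3.png",cv2.cvtColor(np.hstack([a,b]),cv2.COLOR_RGB2BGR))
for c in(w,q):
    uv,p=cloud(c);dk=c["img"].max(2)[uv[:,1],uv[:,0]]<60
    f=p[dk&(np.hypot(*(p[:,:2]-[.498,.302]).T)<.06)&(p[:,2]>.015)&(p[:,2]<.08)];print(len(f),f.mean(0));h,e=np.histogram(f[:,2],bins=np.arange(.015,.08,.003));print([(round(float(x),3),int(y)) for x,y in zip(e,h) if y])
E
```

```text
clock: 13.45
ee_pos: [0.4986, 0.3018, 0.0529]
ee_rot: [-0.161, 1.564, 0.162]
contact_force: [-0.6, -0.4, -0.1]
width: 0.004
2749 [0.49056232 0.30038255 0.03007919]
[(0.015, 49), (0.018, 42), (0.021, 1543), (0.024, 286), (0.027, 17), (0.03, 17), (0.033, 19), (0.036, 19), (0.039, 17), (0.042, 39), (0.045, 666), (0.048, 3), (0.075, 2)]
359 [0.50008432 0.30091865 0.03134791]
[(0.015, 16), (0.018, 55), (0.021, 106), (0.024, 26), (0.027, 12), (0.03, 12), (0.033, 8), (0.036, 7), (0.039, 18), (0.042, 44), (0.045, 38), (0.048, 3), (0.051, 2), (0.075, 6)]
```

View pics/k3.png

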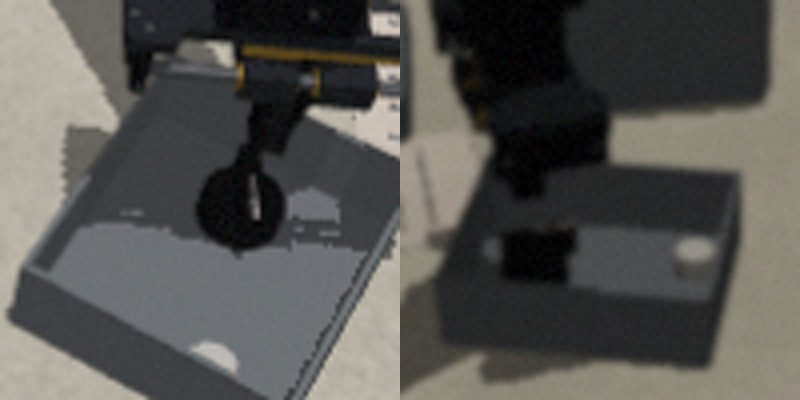

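```bash
python3 st.py
python3 - <<'E'
from h import *
w=cam("wrist");save(w,"w5.png")
a=cv2.resize(w["img"][150:330,200:440],(800,600),interpolation=cv2.INTER_CUBIC)
cv2.imwrite("pics/k4.png",cv2.cvtColor(a,cv2.COLOR_RGB2BGR))
q=cam("scene");
print("line",plane(q,[(390+250/4,180+170/4),(390+257/4,180+215/4)],.046).round(4),"skirt ctr .016",plane(q,[(390+243/4,180+207/4)],.016).round(4))
s=cam("side");print("side knob top l r",plane(s,[(250+505/4,90+232/4),(250+575/4,90+232/4)],.046).round(4),"tip",plane(s,[(250+530/4,90+190/4)],.053).round(4), plane(s,[(250+505/4,90+260/4),(250+575/4,90+260/4)],.02).round(4))
E
```

```text
13.6 [0.498  0.3015 0.0519] ydeg 101.78 x [-0.001 -0.    -1.   ] F [0.02 0.09 0.6 ] T [ 0.037 -0.046  0.009] w 0.0006 q [-0.53  0.49 -0.12  1.89  0.08  0.77  1.09]
line [[0.4964 0.3013 0.046 ]
 [0.5268 0.3095 0.046 ]] skirt ctr .016 [[0.4997 0.3043 0.016 ]]
side knob top l r [[0.7557 0.2602 0.046 ]
 [0.803  0.2537 0.046 ]] tip [[0.7805 0.2983 0.053 ]] [[0.7577 0.2635 0.02  ]
 [0.8058 0.2568 0.02  ]]
```

View pics/k4.png

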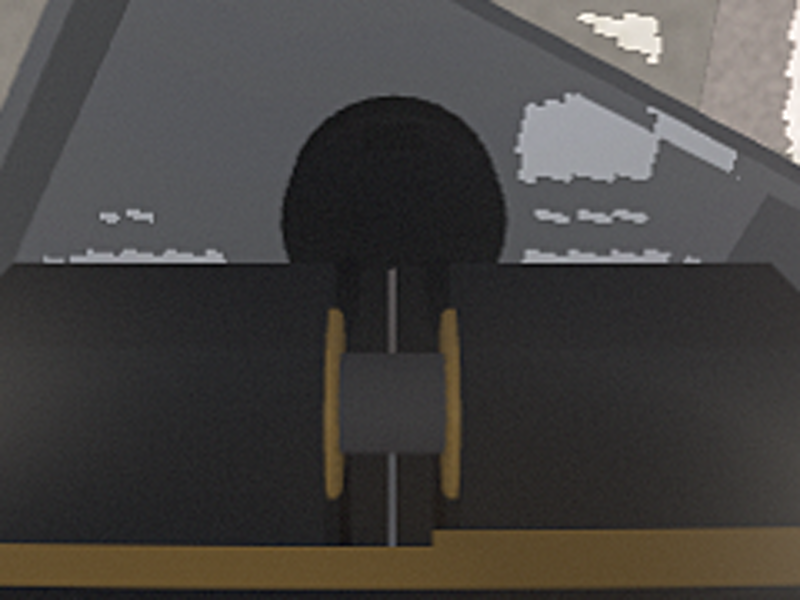

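Run:
```python
from h import *
o=sensors.get_obs()["ee_pos"]
for n in("side","scene"):
    c=cam(n);uv,p=cloud(c);f=(np.hypot(*(p[:,:2]-o[:2]).T)<.022)
    q=p[f&(p[:,2]>.01)];h,e=np.histogram(q[:,2],bins=np.arange(.01,.15,.005));print(n,[(round(float(x),3),int(y)) for x,y in zip(e,h) if y])
    if n=="side":
        print("side knob top l r",plane(c,[(250+105/4,90+232/4),(250+175/4,90+232/4)],.046).round(4),"tip@.053",plane(c,[(250+130/4,90+190/4)],.053).round(4),"low",plane(c,[(250+105/4,90+270/4),(250+175/4,90+270/4)],.02).round(4))
        for (u,v) in [(282,137),(282,133),(282,128),(282,145),(285,150),(285,155)]:
            k=(uv[:,0]==u)&(uv[:,1]==v);print((u,v),p[k].round(4))
```

```text
side [(0.01, 1), (0.015, 17), (0.02, 44), (0.025, 22), (0.03, 24), (0.035, 16), (0.04, 44), (0.045, 7), (0.07, 1), (0.075, 13), (0.08, 15), (0.085, 12), (0.09, 11)]
side knob top l r [[0.483  0.2978 0.046 ]
 [0.5309 0.2912 0.046 ]] tip@.053 [[0.5028 0.3369 0.053 ]] low [[0.4806 0.2894 0.02  ]
 [0.5289 0.2828 0.02  ]]
(282, 137) [[0.5012 0.2942 0.0828]]
(282, 133) [[0.5014 0.2127 0.1482]]
(282, 128) [[0.5025 0.2146 0.1616]]
(282, 145) [[ 0.4999  0.3792 -0.0009]]
(285, 150) [[0.5065 0.2957 0.0385]]
(285, 155) [[0.5055 0.2964 0.0211]]
scene [(0.01, 5), (0.015, 12), (0.02, 116), (0.025, 13), (0.03, 8), (0.035, 7), (0.04, 37), (0.045, 44), (0.05, 1), (0.075, 11), (0.08, 17), (0.085, 15), (0.09, 18), (0.095, 14), (0.1, 16), (0.105, 17), (0.11, 14), (0.115, 26), (0.12, 4), (0.125, 6), (0.13, 3), (0.135, 3), (0.14, 1)]
```

Both fixed cameras put the shut fingertips at z≈0.075 while the reported TCP is at 0.0525. So the real tips sit about 22 mm behind the documented TCP. I open the fingers and check again.

```bash
python3 -m creep '[[[0,0,0.01,0,0.045],[0,0,0,0,0.045],[0,0,0,0,0.045],[0,0,0,0,0.045],[0,0,0,0,0.045]]]'; python3 -m creep '[[[0,0,0,0,0.045],[0,0,0,0,0.045],[0,0,0,0,0.045],[0,0,0,0,0.045],[0,0,0,0,0.045]]]'
python3 - <<'E'
from h import *
o=sensors.get_obs();print(o["ee_pos"],o["width"]); o=o["ee_pos"]
for n in("side","scene"):
    c=cam(n);uv,p=cloud(c);f=(np.hypot(*(p[:,:2]-o[:2]).T)<.06)
    q=p[f&(p[:,2]>.045)&(p[:,2]<.13)];h,e=np.histogram(q[:,2],bins=np.arange(.045,.13,.004));print(n,[(round(float(x),3),int(y)) for x,y in zip(e,h) if y])
    t=q[(q[:,2]>.062)&(q[:,2]<.1)];g=t[:,:2]-o[:2];a=np.radians(101.8);y=g@[np.cos(a),np.sin(a)];x=g@[np.sin(a),-np.cos(a)]
    for s in(1,-1):
        k=(s*y>0)&(abs(x)<.02)
        if k.sum():print(s,k.sum(),"zmin",np.sort(t[k,2])[:4].round(4),"y",y[k].min().round(4),y[k].max().round(4),"x",x[k].min().round(4),x[k].max().round(4))
E
```

```text
clock: 14.35
ee_pos: [0.4981, 0.3016, 0.0621]
ee_rot: [-0.161, 1.565, 0.161]
contact_force: [-0.6, -0.5, -0.7]
width: 0.373
clock: 14.85
ee_pos: [0.4982, 0.3016, 0.0621]
ee_rot: [-0.161, 1.565, 0.161]
contact_force: [0.2, -0.6, -0.4]
width: 0.514
[0.49819669 0.30162043 0.06214426] 0.5141646155503877
side [(0.045, 17), (0.049, 23), (0.053, 14), (0.057, 1), (0.085, 7), (0.089, 14), (0.093, 11), (0.097, 11), (0.101, 12), (0.105, 9), (0.109, 9), (0.113, 8), (0.117, 8), (0.121, 3)]
-1 39 zmin [0.0864 0.0876 0.0876 0.0877] y -0.0368 -0.0295 x -0.0101 0.0128
scene [(0.045, 75), (0.049, 32), (0.053, 37), (0.057, 2), (0.085, 11), (0.089, 20), (0.093, 14), (0.097, 16), (0.101, 19), (0.105, 18), (0.109, 18), (0.113, 11), (0.117, 16), (0.121, 21), (0.125, 15)]
1 30 zmin [0.0854 0.086  0.0874 0.0889] y 0.0222 0.0319 x -0.0077 0.0117
-1 27 zmin [0.0851 0.0877 0.0881 0.0884] y -0.0304 -0.0213 x -0.0102 0.0107
```

Open fingers show the same 23 mm offset in z, and xy is right. So I go down to a reported TCP of about 0.003, which puts the real tips at about 0.026.

```bash
python3 -m creep '[[[0,0,-0.015,0,0.045],[0,0,-0.02,0,0.045],[0,0,-0.014,0,0.045],[0,0,-0.006,0,0.045],[0,0,-0.003,0,0.045]]]' 50 && python3 -m creep '[[[0,0,0,0,0],[0,0,0,0,0],[0,0,0,0,0],[0,0,0,0,0],[0,0,0,0,0]]]' && python3 -m creep '[[[0,0,0,0,0],[0,0,0,0,0],[0,0,0,0,0],[0,0,0,0,0],[0,0,0,0,0]]]'; python3 st.py
```

```text
clock: 15.45
ee_pos: [0.4977, 0.3014, 0.003]
ee_rot: [-0.162, 1.566, 0.161]
contact_force: [0.1, 0.2, -0.5]
width: 0.518
clock: 15.95
ee_pos: [0.4984, 0.3017, 0.0045]
ee_rot: [-0.161, 1.564, 0.162]
contact_force: [-0.6, -0.2, -0.1]
width: 0.149
clock: 16.45
ee_pos: [0.4984, 0.3018, 0.0045]
ee_rot: [-0.161, 1.564, 0.162]
contact_force: [-1.0, -0.6, 4.2]
width: 0.135
16.45 [0.4984 0.3018 0.0045] ydeg 101.77 x [ 0.  0. -1.] F [-1.04 -0.62  4.16] T [-0.018  0.213 -0.011] w 0.0118 q [-0.53  0.55 -0.11  1.91  0.09  0.68  1.08]
```

The knob is gripped (11.8 mm). I lift it clear and carry it to the spindle.

```bash
python3 -m creep '[[[0,0,0.01,0,0],[0,0,0.03,0,0],[0,0,0.04,0,0],[0,0,0.04,0,0],[0,0,0.03,0,0]]]' 60 && python3 -m creep '[[[0,-0.02,0.01,0,0],[0,-0.04,0,0,0],[0,-0.045,0,0,0],[0,-0.045,0,0,0],[0,-0.045,0,0,0]]]' >/dev/null&& python3 -m creep '[[[0,-0.045,0,0,0],[0,-0.045,0,0,0],[0,-0.045,0,0,0],[0,-0.045,0,0,0],[0,-0.045,0,0,0]]]'>/dev/null && python3 -m creep '[[[0,-0.045,0,0,0],[0,-0.045,0,0,0],[0,-0.045,0,0,0],[-0.003,-0.03,0,0,0],[-0.002,-0.008,0,0,0]]]';python3 -m creep '[[[0,0,-0.01,0,0],[0,0,-0.01,0,0],[0,0,0,0,0],[0,0,0,0,0],[0,0,0,0,0]]]'; python3 st.py
python3 - <<'E'
from h import *
o=sensors.get_obs()["ee_pos"];print(o)
ims=[]
for n,(zf) in(("wrist",0),("scene",0)):
    c=cam(n);uv,p=cloud(c);save(c,"h_"+n+".png")
    dk=c["img"].max(2)[uv[:,1],uv[:,0]]<60
    f=p[dk&(np.hypot(*(p[:,:2]-o[:2]).T)<.05)&(p[:,2]>o[2]+.014)&(p[:,2]<o[2]+.022)]
    if len(f):g=(f[:,:2]*1000).astype(np.float32);print(n,len(f),f.mean(0),f.min(0),f.max(0),cv2.minEnclosingCircle(g))
a=cv2.imread("pics/h_wrist.png")[90:290,180:460];b=cv2.imread("pics/h_scene.png")[110:210,160:280]
cv2.imwrite("pics/h.png",np.hstack([cv2.resize(a,(420,300)),cv2.resize(b,(360,300),interpolation=cv2.INTER_CUBIC)]))
E
```

```text
clock: 16.95
ee_pos: [0.4986, 0.3019, 0.157]
ee_rot: [-0.16, 1.563, 0.162]
contact_force: [0.8, 0.4, -0.4]
width: 0.132
clock: 18.45
ee_pos: [0.4916, -0.2959, 0.1643]
ee_rot: [-0.158, 1.566, 0.155]
contact_force: [-0.6, 0.7, 0.2]
width: 0.135
clock: 18.95
ee_pos: [0.4938, -0.2904, 0.1443]
ee_rot: [-0.163, 1.564, 0.163]
contact_force: [-0.2, 0.1, -0.3]
width: 0.131
18.95 [ 0.4938 -0.2904  0.1443] ydeg 101.88 x [ 0.  0. -1.] F [-0.19  0.09 -0.27] T [ 0.033  0.031 -0.043] w 0.0114 q [ 0.33  0.35  0.16  1.85 -0.07  0.94  2.3 ]
[ 0.49378032 -0.29035432  0.14433496]
wrist 1399 [ 0.48001637 -0.2931436   0.1629632 ] [ 0.46969296 -0.31357649  0.15833976] [ 0.49981396 -0.27057118  0.16626218] ((485.8278503417969, -292.0508117675781), 21.757417678833008)
scene 109 [ 0.50008353 -0.28098904  0.16279188] [ 0.47355781 -0.31130203  0.15858411] [ 0.52212484 -0.26588049  0.1663037 ] ((497.3588562011719, -286.9994812011719), 24.84881591796875)
```

View pics/h.png

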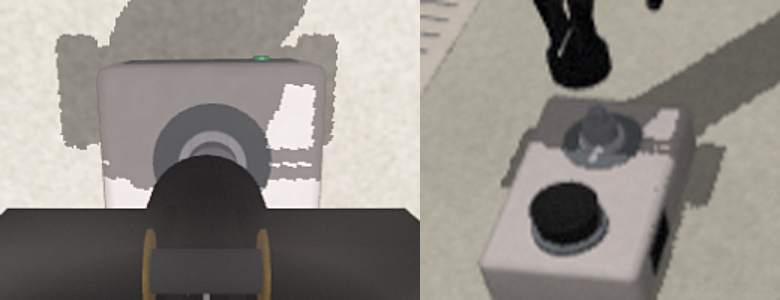

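The wrist view shows the skirt's back arc below the collar. The scene view shows the knob level, held above and behind the spindle. I fit the skirt arc to get the axis in the hand.

```bash
cat > ax.py <<'E'
from h import *
from scipy.optimize import least_squares
o=sensors.get_obs()["ee_pos"];c=cam("wrist");uv,p=cloud(c)
dk=c["img"].max(2)[uv[:,1],uv[:,0]]<60
z0=o[2]+.019
m=dk&(np.hypot(*(p[:,:2]-o[:2]).T)<.05)&(abs(p[:,2]-z0)<.006)
im=np.zeros((400,640),np.uint8);im[uv[m,1],uv[m,0]]=1
cols=[(u,np.nonzero(im[:,u])[0].min()-.5) for u in range(640) if im[:,u].any()]
q=plane(c,cols,z0)[:,:2];k=q[:,0]<o[0]-.008;q=q[k]
r=least_squares(lambda s:np.hypot(*(q-s).T)-.024,o[:2],loss="soft_l1",f_scale=.0005)
print("TCP",o.round(4),"axis",r.x.round(4),"off",(r.x-o[:2]).round(4),"rms",np.sqrt((r.fun**2).mean()).round(5),len(q),"z",np.median(p[m,2]).round(4))
E
python3 ax.py
```

```text
TCP [ 0.4937 -0.2909  0.1446] axis [ 0.4925 -0.2911] off [-0.0012 -0.0001] rms 0.0003 77 z 0.1634
```

```bash
python3 -m creep '[[[0.001,0.004,-0.01,0,0],[0,0,-0.01,0,0],[0,0,-0.012,0,0],[0,0,-0.004,0,0],[0,0,0,0,0]]]' 60 && python3 ax.py && python3 -m creep '[[[0,0,-0.003,0,0],[0,0,-0.002,0,0],[0,0,-0.002,0,0],[0,0,-0.002,0,0],[0,0,0,0,0]]]'; python3 st.py
```

```text
clock: 19.6
ee_pos: [0.4934, -0.2871, 0.1068]
ee_rot: [-0.16, 1.567, 0.162]
contact_force: [-0.3, 0.0, -0.5]
width: 0.131
TCP [ 0.4934 -0.2871  0.1068] axis [ 0.4923 -0.2871] off [-0.0011 -0.0001] rms 0.00031 78 z 0.1256
clock: 20.15
ee_pos: [0.4941, -0.2873, 0.0989]
ee_rot: [-0.161, 1.565, 0.162]
contact_force: [0.1, 0.8, -0.5]
width: 0.133
20.15 [ 0.4941 -0.2873  0.0989] ydeg 101.78 x [-0.  0. -1.] F [ 0.11  0.83 -0.54] T [ 0.047  0.065 -0.019] w 0.0115 q [ 0.33  0.41  0.15  1.89 -0.08  0.85  2.3 ]
```

```bash
python3 -m creep '[[[0.0005,0,-0.001,0,0],[0,0,-0.001,0,0],[0,0,-0.001,0,0],[0,0,0,0,0],[0,0,0,0,0]]]'; python3 -m creep '[[[0,0,-0.001,0,0],[0,0,-0.001,0,0],[0,0,-0.001,0,0],[0,0,0,0,0],[0,0,0,0,0]]]'; python3 st.py
```

```text
clock: 20.65
ee_pos: [0.4943, -0.2873, 0.0959]
ee_rot: [-0.161, 1.566, 0.162]
contact_force: [-1.7, 0.4, -2.1]
width: 0.13
clock: 21.15
ee_pos: [0.4943, -0.2873, 0.093]
ee_rot: [-0.161, 1.566, 0.162]
contact_force: [-2.3, 0.7, 0.1]
width: 0.129
21.15 [ 0.4943 -0.2873  0.093 ] ydeg 101.77 x [-0.001  0.    -1.   ] F [-2.26  0.72  0.09] T [ 0.002  0.658 -0.043] w 0.0112 q [ 0.33  0.42  0.15  1.9  -0.08  0.84  2.31]
```

The bore is over the spindle by 8 mm with only a light side force. I ease x back and go on.

```bash
python3 -m creep '[[[-0.0007,0,-0.001,0,0],[0,0,-0.001,0,0],[0,0,-0.001,0,0],[0,0,0,0,0],[0,0,0,0,0]]]'; python3 -m creep '[[[0,0,-0.001,0,0],[0,0,-0.001,0,0],[0,0,-0.001,0,0],[0,0,0,0,0],[0,0,0,0,0]]]'; python3 st.py
```

```text
clock: 21.65
ee_pos: [0.4942, -0.2873, 0.0901]
ee_rot: [-0.161, 1.565, 0.161]
contact_force: [-1.4, -0.3, -0.6]
width: 0.132
clock: 22.15
ee_pos: [0.4942, -0.2874, 0.0875]
ee_rot: [-0.161, 1.564, 0.161]
contact_force: [-2.4, -0.2, 2.5]
width: 0.133
22.15 [ 0.4942 -0.2874  0.0875] ydeg 101.78 x [ 0.  0. -1.] F [-2.39 -0.18  2.55] T [ 0.196  0.479 -0.013] w 0.0116 q [ 0.34  0.42  0.15  1.9  -0.08  0.83  2.31]
```

```bash
python3 -m creep '[[[-0.0005,0,-0.001,0,0],[0,0,-0.001,0,0],[0,0,-0.001,0,0],[0,0,0,0,0],[0,0,0,0,0]]]'; python3 -m creep '[[[0,0,-0.001,0,0],[0,0,-0.001,0,0],[0,0,-0.001,0,0],[0,0,0,0,0],[0,0,0,0,0]]]'; python3 -m creep '[[[0,0,-0.001,0,0],[0,0,-0.001,0,0],[0,0,0,0,0],[0,0,0,0,0],[0,0,0,0,0]]]';python3 st.py
```

```text
clock: 22.65
ee_pos: [0.4941, -0.2874, 0.0845]
ee_rot: [-0.162, 1.564, 0.161]
contact_force: [-0.6, 0.4, 4.9]
width: 0.135
clock: 23.15
ee_pos: [0.4942, -0.2874, 0.0817]
ee_rot: [-0.162, 1.564, 0.161]
contact_force: [-0.3, 1.2, 6.5]
width: 0.133
clock: 23.65
ee_pos: [0.4941, -0.2874, 0.0799]
ee_rot: [-0.162, 1.564, 0.161]
contact_force: [-1.3, 1.5, 8.3]
width: 0.129
23.65 [ 0.4941 -0.2874  0.0799] ydeg 101.78 x [ 0.001 -0.    -1.   ] F [-1.31  1.51  8.28] T [ 0.373  0.276 -0.021] w 0.0112 q [ 0.34  0.43  0.15  1.91 -0.09  0.81  2.31]
```

```bash
python3 -m creep '[[[0,0,-0.001,0,0],[0,0,0,0,0],[0,0,0,0,0],[0,0,0,0,0],[0,0,0,0,0]]]'; python3 st.py; python3 ax.py
python3 - <<'E'
from h import *
c=cam("scene");uv,p=cloud(c);dk=c["img"].max(2)[uv[:,1],uv[:,0]]<60
f=p[dk&(np.hypot(*(p[:,:2]-[.493,-.287]).T)<.03)&(p[:,2]<.11)&(p[:,2]>.06)];print("skirt z",np.percentile(f[:,2],[2,20,50,90]).round(4))
b=p[(np.hypot(*(p[:,:2]-[.543,-.003]).T)<.13)&(p[:,2]>.021)&(p[:,2]<.035)]
print("tray",cv2.minAreaRect((b[:,:2]*1000).astype(np.float32)))
a=cv2.resize(c["img"][110:210,160:300],(560,400),interpolation=cv2.INTER_CUBIC);cv2.imwrite("pics/end.png",cv2.cvtColor(a,cv2.COLOR_RGB2BGR))
E
```

```text
clock: 24.15
ee_pos: [0.4941, -0.2874, 0.079]
ee_rot: [-0.162, 1.564, 0.161]
contact_force: [-1.2, 1.6, 7.9]
width: 0.132
24.15 [ 0.4941 -0.2874  0.079 ] ydeg 101.78 x [ 0.001 -0.    -1.   ] F [-1.23  1.59  7.95] T [ 0.434  0.328 -0.015] w 0.0115 q [ 0.34  0.43  0.15  1.91 -0.09  0.81  2.31]
TCP [ 0.4941 -0.2874  0.079 ] axis [ 0.4929 -0.2875] off [-0.0012 -0.0001] rms 0.00026 77 z 0.0978
skirt z [0.0768 0.085  0.0948 0.1028]
tray ((543.0003662109375, -4.0452423095703125), (158.5559539794922, 189.5405731201172), 87.02594757080078)
```

View pics/end.png

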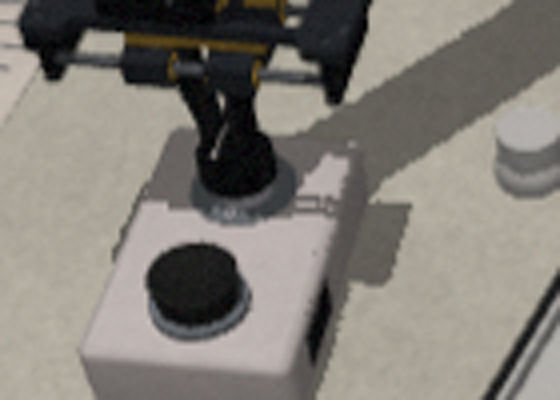

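Final view: the knob sits upright on the spindle at (237,165), with its foot just above the bush, and the gripper is holding it. The skirt top at 0.098 puts the foot at 0.079, about 8 mm below the free seat, and the force is about 8 N.

```bash
python3 -c "
from cell import ticket
print(ticket.finish_job())"; python3 st.py
```

```text
the job is handed in; nothing more can be done
None
the job is handed in; nothing more can be done
```

I lifted the tray off and stood it on the mat, then fitted the knob on the spindle and handed the job in while holding it pressed down. That was at about 24 s of the 64 s allowed; no verdict was reported.

**Last checks:**
- **Tray:** it stands centred on the mat at (0.543, −0.004), turned to match the mat to within about 1°.
- **Knob fit:** it slid about 11 mm over the D with almost no vertical force, and resistance began only at collar height. The knob points to 11.8°, and the bush's tab to about 11°.
- **Spindle:** the knob's foot is about 8 mm below the free seat. The steady push is about 8 N, which fits roughly 7–8 mm of the 10 mm travel.

**Failed or disagreeing:**
- **First knob grasp:** it closed on nothing, because the real fingertips sit about 23 mm behind the reported TCP. I measured that with both fixed cameras, corrected for it and gripped again. The tray had therefore been held only near the top of its fin, but it did not slip.
- **Spindle flat:** one reading of its edge gave 21° against about 10° from tab and depth. I took it for a shadow and went with the tab, and the fit agreed.
- **Side force:** 1–2 N of sideways force remained at the end.
- **Bystanders:** I never touched any on purpose, but I did not measure their positions afterwards.

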